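# Raise a mounting-plate easel to its next locking hole

### The job

The control-panel plate lies low on its tilting bench easel. Take it by the grab bar on its upper edge and raise it smoothly until the sprung button of the telescopic stay pops through the next hole, without wrenching on the stay; then ease the plate back until the button carries it and let go. Do not let the plate fall, and leave the other things on the bench where they are.

Things in the scene. Friction and masses are not known exactly. Their poses are not given: they have to be found in the camera images.
- easel: Grey steel base frame of the easel, 370 x 380 mm, rails 20 mm high, fixed to the bench. Origin: centre of its underside. x points from the plate's lower, hinged edge to its upper edge, roughly away from the robot; y left; z up. The plate's hinge line runs along y at x = -0.160, z = 0.040 of this frame; the grab bar turns about it.
- plate: Mounting plate on the easel, hinged at its lower edge: 300 x 300 mm steel sheet with ducts and devices screwed on (up to 80 mm off the sheet, 40 mm near the upper edge), 1.1 to 1.7 kg. Origin mid-plate, 150 mm from the hinge line; x up the plate, z off its face. At rest it slopes 20 degrees (0.35 rad); end stop 0.30 rad above that. It swings freely and falls back unless the stay is locked.
- grab_bar (a point): Middle of the grab bar: round steel bar, 16 mm thick, 160 mm long, parallel to the hinge, beyond the plate's upper edge, 350 mm from the hinge line; 40 mm clear gap to the plate's edge. Pinch it from above across the bar (along the easel's x). Raising takes 5 to 10 N upward here; a clear rise above that means the button has met the end of a hole.
- stay_tube: Outer tube of the telescopic stay on the easel's left flank (+y side): square aluminium tube, 22 x 22 x 73 mm, in a pivoting clamp foot. Origin: centre of its lower end; z up the tube; its outer face (+y) has three 9.5 mm holes 13.5 mm apart. It may sit up to 15 mm higher or lower in its clamp, so the button meets the next hole after 20 to 80 mm of bar travel.
- button: Brass sprung button, 8 mm thick, in the stay's inner rod, which is pinned to the plate and slides out of the tube as the plate rises. Starts pressed in behind the tube's outer face (origin at y = 0 of the tube's frame); popped through a hole it is at y = +0.008 and stands 6 mm proud. Its play in a hole is about 3 mm of bar travel. Once out it carries the plate.
- pliers: Pliers lying behind the easel, 180 mm long, 16 mm high. Origin: underside, near the middle. A bystander.
- cutters: Side cutters lying to the right of the easel, 180 mm long, 16 mm high. Origin: underside, near the middle. A bystander.
- screwdriver: Screwdriver lying to the left of the easel, 190 mm long, 26 mm thick. Origin: underside of its middle. A bystander.
- contactor: Spare contactor standing behind the easel, 45 x 80 x 71 mm. Origin: centre of its underside. A bystander.
- carton: White carton standing to the right, 95 x 75 x 80 mm. Origin: centre of its underside. A bystander.

How it is judged:
On the way, in this order (a step that is already met when the one before it is completed fails the run):
1. the plate is raised off its rest (angle between plate's own z axis and vertical above 0.37 rad), for 0.1 s.
2. the button has popped through a hole of the stay tube (y of button in the frame of stay_tube above 0.006 m), for 0.2 s.
At the end, for the whole second after the job is handed in: The button stands out through a hole of the stay tube (at least 6 mm of its 8 mm travel), the plate stays tilted between 0.395 and 0.59 rad (0.35 is its rest), still, with its weight on the button (more than 3 N between button and tube) (y of button in the frame of stay_tube above 0.006 m and angle between plate's own z axis and vertical between 0.395 and 0.59 rad and contact force between button and stay_tube above 3 N and angular speed of plate below 0.05 rad/s); the robot touches nothing.
It fails at once if the stay is wrenched: more than 40 N between the button and the tube (contact force between button and stay_tube above 40 N).
It fails at once if the plate is dropped or flung: its middle moves faster than 0.3 m/s (linear speed of plate above 0.3 m/s).
It fails at once if a tool or box standing about the easel (pliers, cutters, screwdriver, contactor, carton) is pushed more than 30 mm from its place (distance of any of pliers, cutters, screwdriver, contactor, carton from where it was at the start of the episode above 0.03 m).
It also fails if it takes over 58 s, if anything falls off the work surface, if the arm or the gripper's body presses on something with over 40 N, if the wrist force passes 120 N, or if a joint passes its speed limit or range.

### The arm

A 6-joint arm with a two-finger parallel gripper is mounted at the origin on the work surface. World frame = base frame: x ahead of the robot, y to its left, z up, the work surface at z = 0. Lengths are in m, angles in rad, forces in N, time in s.
With the tool pointing down it reaches from about 0.375 to 0.975 m from the base axis. Payload 3.8 kg.
Tool frame: the origin (TCP) lies on the centre line of the jaws, within the pads' length; the fingertips stand 14 mm ahead of it and the grasp point (between the pads) lies 5 mm behind it; z points along the fingers, y is the line along which they close (so a half turn about z gives the same grasp; the last joint's range is limited). The gripper opens to 85 mm and grips with 20 to 120 N. Pads are 22 mm wide; open, the fingers measure 114 mm over their backs; the gripper's body (76 mm by 85 mm) begins 54 mm behind the grasp point. The pads swing forward as they close: fully open they stand 13 mm farther back than shut.
Start: joints at [1.142, 0.264, 1.604, -0, 1.274, -0.037], TCP at [0.258, 0.624, 0.245] pointing down, gripper open.
Joint ranges: [-2.63, 2.63], [-0.94, 2.18], [0.31, 2.57], [-1.31, 4.45], [0, 2.66], [-2.55, 2.55]. Speed limits (rad/s): [2.57, 2.57, 3.14, 3.14, 3.14, 3.14].

### API

Orientations are given as a rotation vector (axis times angle).
In Python, from workcell import bot, eyes, spot_in gives the robot as it stands.
- The arm moves only by the tool carry_out, never from a script. Its argument "series" is text: rows parted by semicolons, each of 4 numbers parted by spaces: the shift along the world's x, y, z in m, then the turn about the world's z in degrees. In form: tx ty tz roll; .... A call has 1 to 20 rows; each row shifts and turns the commanded pose from where the row before left it; what a row does not reach is not made up. A row lasts 1/8 s, in which the tool goes at most 62.5 mm and 10.7 degrees, less where a joint would pass 70% of its speed; a pose out of reach is approached as far as the arm can. A call is refused whole if a number of a shift passes 0.0625 or a number of a turn 10.7, either way. A call with a gripper value outside its range is refused whole. "jaw" is the gripper command: -1 is shut, 1 is fully open, values between are in proportion, set as the call begins (left out, the last holds). The fingers move at their own pace and stop on an object; "grip_force" is the grip in N (left out, the last holds). Time passes only in rows, so rows that do not move let the fingers close. It gives the time, the measured TCP pose, the force, the opening and the grip force at its end, in the units of the state.
- bot.read_state(): the state, without advancing time (a new reading comes with each control period).
- eyes.read_camera(name): name is "side" or "top"; returns (picture, depth): 420x560x3 uint8, blue, green, red; 420x560 float32, m along the optical axis (not along the pixel's ray), 0 where there is no reading.
- eyes.get_calibration(name): a dict with "K" (3x3 intrinsics, pixels), "position" and "rotation" of the camera in the world. Camera axes: x right, y down, z forward; pixel columns grow to the right and rows downward; lengths in m; the calibration is good to about 2 mm. A picture is of the moment at which its call begins. get_calibration takes no time and is no camera call.
- bot.finish_job(): hands the job in; it is judged then, once.
Trained networks look in the newest picture that a camera, given by its name, has taken for a name from the list of things; names that differ only in an ending like _2 or _b are one class to them, and where a whole thing is asked for, a point or a joint stands for the part that bears it (a point fixed in the world has none). Each returns a list of dicts, best first, with "score" (0 to 1); they miss things now and then, are a little off and sometimes report something else, mostly with a low value. They report only what shows in the picture. A call takes as long as a camera call.
- spot_in(camera, target): "rect" ([centre column, centre row, width, height] in pixels, round what is visible of it).
The state is a dict: "time": time; "q": joint angles; "joint_vel": joint speeds; "joint_torque": joint torques, N m; "tool_pos": TCP position; "tcp_rot": TCP orientation; "wrist_force": force on the tool from outside, world axes, zero at the start; "torque": the same for the moment, N m; "width": opening from 0.0 (shut) to 1.0 (fully open); "grip_force": force on a finger pad.
Only numpy, scipy, OpenCV 4.12 (cv2) and the standard library are available. Lean on these libraries where they do the work, as an engineer would, in place of code of your own. Each camera call takes 0.05 s, during which the arm holds its last target. There are 200 camera calls.

## Working session

There is one attempt and no reset: what is moved stays moved. The work goes in short steps, Python scripts to look and compute and a tool call to move; the robot and the scene stay as the last step left them, time stands still between calls to the robot, and variables do not carry over. Pictures are saved under pics/ and viewed, at most 10 in all, crops included, and the job is handed in when it is done.

Besides the shell and the picture viewer there is one more tool, called after "Emit:" as name(argument=value, ...), one argument or row to a line, values as JSON. carry_out: Moves the arm, as the interface text tells. Its arguments: {"type":"object","properties":{"series":{"type":"string"},"jaw":{"type":"number"},"grip_force":{"type":"number"}},"required":["series"]}

```bash
mkdir -p pics; cat > h.py <<'E'
from workcell import bot, eyes, spot_in
import numpy as np, cv2
def world(cam,depth,u,v,d=None):
    c=eyes.get_calibration(cam);K=np.array(c["K"]);R=np.array(c["rotation"])
    if R.shape!=(3,3): R=cv2.Rodrigues(R)[0]
    if d is None: d=depth[int(round(v)),int(round(u))]
    return R@(np.linalg.inv(K)@np.array([u,v,1.0])*d)+np.array(c["position"])
E
python3 - <<'E'
from h import *
s=bot.read_state(); print({k:np.round(v,3) for k,v in s.items()})
for c in ("top","side"):
    p,d=eyes.read_camera(c); cv2.imwrite(f"pics/{c}0.png",p); np.save(c+".npy",d)
    print(eyes.get_calibration(c))
    for t in ("easel","plate","grab_bar","stay_tube","button","pliers","contactor"):
        for r in spot_in(c,t)[:2]:
            u,v=r["rect"][:2]; print(c,t,round(r["score"],2),np.round(r["rect"]),np.round(world(c,d,u,v),3))
E
```

```text
{'time': np.float64(0.0), 'q': array([ 1.142,  0.265,  1.605, -0.   ,  1.274, -0.037]), 'joint_vel': array([-0.   ,  0.001, -0.002, -0.   , -0.   ,  0.   ]), 'joint_torque': array([ 0.0000e+00, -5.1513e+01, -3.6730e+01,  0.0000e+00,  1.3000e-02,
        0.0000e+00]), 'tool_pos': array([0.257, 0.623, 0.244]), 'tcp_rot': array([-6.110e-01, -3.081e+00,  3.000e-03]), 'wrist_force': array([-0.574, -0.83 , -0.834]), 'torque': array([0.052, 0.024, 0.037]), 'grip_force': np.float64(0.0), 'width': np.float64(1.004)}
{'K': array([[537.89943422,   0.        , 270.73307129],
       [  0.        , 537.89943422, 211.34102906],
       [  0.        ,   0.        ,   1.        ]]), 'position': array([ 0.34232898, -0.0901252 ,  1.48959237]), 'rotation': array([-2.15557175,  2.10707726, -0.20801941])}
top plate 0.92 [190. 258. 130. 140.] [0.467 0.093 0.154]
top grab_bar 0.88 [186. 257. 128. 144.] [0.472 0.109 0.111]
top stay_tube 0.69 [126. 235.  18.  20.] [0.528 0.269 0.101]
top button 0.54 [136. 177.  31.  23.] [0.689 0.26  0.072]
top pliers 0.93 [211. 157.  19.  62.] [0.77  0.069 0.005]
top contactor 0.69 [135. 175.  37.  27.] [0.696 0.265 0.069]
{'K': array([[467.18150169,   0.        , 282.57182842],
       [  0.        , 467.18150169, 205.17986038],
       [  0.        ,   0.        ,   1.        ]]), 'position': array([0.34442623, 0.59389871, 1.08315243]), 'rotation': array([-0.49377956,  2.82893216, -0.9685088 ])}
side easel 0.86 [299. 314. 187. 193.] [0.458 0.175 0.139]
side plate 0.94 [302. 300. 169. 164.] [0.459 0.149 0.159]
side grab_bar 0.84 [302. 302. 162. 166.] [0.458 0.153 0.158]
side stay_tube 0.68 [249. 357.  25.  26.] [0.531 0.286 0.105]
side pliers 0.61 [197. 262.  60.  32.] [0.778 0.065 0.002]
```

View pics/top0.png

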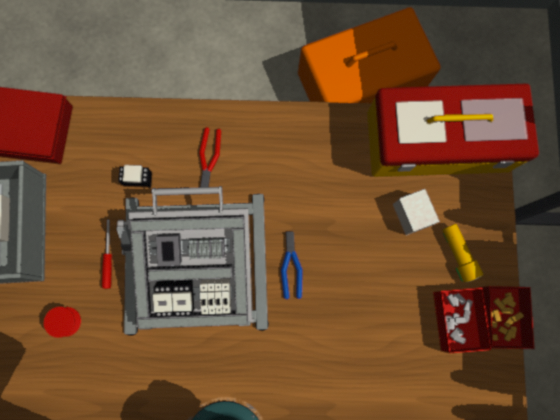

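View pics/side0.png

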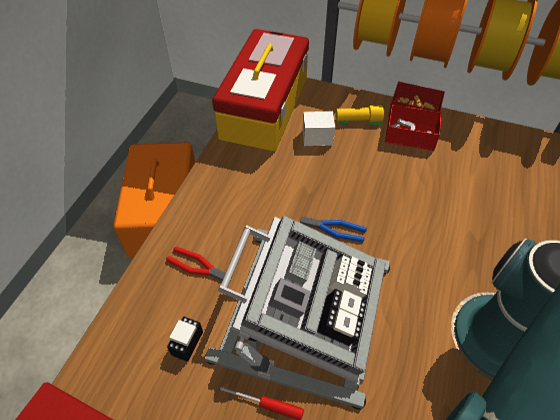

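The top view shows the bar from about (153,191) to (221,189). The pliers' tips are at (206,185), close below it, and the contactor is at (135,175). The stay is on the left flank at (126,235).

```bash
python3 - <<'E'
from h import *
d=np.load("top.npy")
P=[]
for u in range(145,232):
    for v in range(182,215):
        w=world("top",d,u,v); P.append((u,v,*w))
P=np.array(P)
for u in range(152,226,6):
    q=P[(P[:,0]==u)&(P[:,1]<197)&(P[:,4]>0.12)]; print(u,np.round(q[:,1:],3).tolist())
q=P[(P[:,4]>.13)&(P[:,1]<196)&(P[:,0]>160)&(P[:,0]<216)]
f=np.polyfit(q[:,3],q[:,2],1); print(f,q[:,2:].mean(0),np.degrees(np.arctan(f[0])))
# base frame corners, side rails
for u,v in [(129,215),(131,325),(258,205),(262,320)]: print(u,v,np.round(world("top",d,u,v),3))
s=np.load("side.npy")
for u in range(222,268,5):
    c=[(v,*np.round(world("side",s,u,v),3)) for v in range(222,300)]
    c=[x for x in c if .14<x[3]<.2 and x[1]>.6]; print(u,len(c),c[len(c)//2] if c else 0)
E
```

```text
152 [[189.0, 0.633, 0.192, 0.183], [190.0, 0.63, 0.191, 0.185], [191.0, 0.629, 0.193, 0.178], [192.0, 0.624, 0.191, 0.186], [193.0, 0.623, 0.192, 0.18], [194.0, 0.621, 0.193, 0.177], [195.0, 0.619, 0.193, 0.175], [196.0, 0.617, 0.193, 0.174]]
158 [[189.0, 0.634, 0.178, 0.178], [190.0, 0.632, 0.178, 0.176], [191.0, 0.628, 0.177, 0.184], [192.0, 0.628, 0.179, 0.173], [193.0, 0.624, 0.177, 0.179], [194.0, 0.622, 0.178, 0.175]]
164 [[189.0, 0.635, 0.164, 0.177], [190.0, 0.633, 0.164, 0.175], [191.0, 0.629, 0.162, 0.182], [192.0, 0.628, 0.164, 0.174], [193.0, 0.626, 0.164, 0.171], [194.0, 0.623, 0.163, 0.174]]
170 [[189.0, 0.636, 0.149, 0.173], [190.0, 0.633, 0.149, 0.175], [191.0, 0.63, 0.148, 0.179], [192.0, 0.627, 0.148, 0.18], [193.0, 0.625, 0.148, 0.176], [194.0, 0.623, 0.149, 0.174]]
176 [[189.0, 0.635, 0.133, 0.18], [190.0, 0.634, 0.134, 0.174], [191.0, 0.63, 0.133, 0.178], [192.0, 0.627, 0.133, 0.178], [193.0, 0.625, 0.133, 0.18], [194.0, 0.624, 0.134, 0.173]]
182 [[185.0, 0.342, -0.09, 1.49], [188.0, 0.639, 0.119, 0.175], [189.0, 0.636, 0.119, 0.174], [190.0, 0.632, 0.118, 0.18],
[... 1150 characters left out ...]
9, 0.179], [188.0, 0.641, 0.029, 0.175], [189.0, 0.638, 0.029, 0.177], [190.0, 0.635, 0.029, 0.179], [191.0, 0.632, 0.029, 0.179], [192.0, 0.631, 0.029, 0.174], [193.0, 0.629, 0.029, 0.172]]
224 []
[0.34145431 0.59326804] [0.62744126 0.10008138 0.19523368] 18.852691778727667
129 215 [0.572 0.253 0.149]
131 325 [0.297 0.26  0.023]
258 205 [ 0.631 -0.07   0.018]
262 320 [ 0.317 -0.088  0.021]
222 12 (287, np.float64(0.629), np.float64(0.188), np.float64(0.179))Traceback (most recent call last):
  File "<stdin>", line 16, in <module>
  File "h.py", line 4, in world
    c=eyes.get_calibration(cam);K=np.array(c["K"]);R=np.array(c["rotation"])
ValueError: time passes only in moves, steps and waits
```

Emit:
carry_out(
  series="0.0234 -0.0322 0.0035 -4.07; 0.0234 -0.0322 0.0035 -4.07; 0.0234 -0.0322 0.0035 -4.07; 0.0234 -0.0322 0.0035 -4.07; 0.0234 -0.0322 0.0035 -4.07; 0.0234 -0.0322 0.0035 -4.07; 0.0234 -0.0322 0.0035 -4.07; 0.0234 -0.0322 0.0035 -4.07; 0.0234 -0.0322 0.0035 -4.07; 0.0234 -0.0322 0.0035 -4.07; 0.0234 -0.0322 0.0035 -4.07; 0.0234 -0.0322 0.0035 -4.07; 0.0234 -0.0322 0.0035 -4.07; 0.0234 -0.0322 0.0035 -4.07; 0.0234 -0.0322 0.0035 -4.07; 0.0234 -0.0322 0.0035 -4.07; 0 0 0 0; 0 0 0 0",
  jaw=-0.06,
  grip_force=45,
)

```text
time: 3.05
tool_pos: [0.6319, 0.1088, 0.3011]
tcp_rot: [-2.173, -2.267, 0.0]
wrist_force: [0.2, -0.2, -0.1]
width: 0.467
grip_force: 0.0
```

Emit:
carry_out(
  series="0 0 -0.02 0; 0 0 -0.02 0; 0 0 -0.02 0; 0 0 -0.02 0; 0 0 -0.02 0; 0 0 -0.005 0; 0 0 -0.005 0; 0 0 0 0",
)

```text
time: 4.05
tool_pos: [0.6324, 0.1086, 0.1916]
tcp_rot: [2.174, 2.268, 0.001]
wrist_force: [-0.3, 0.0, -0.3]
width: 0.466
grip_force: 0.0
```

```bash
python3 - <<'E'
from h import *
p,d=eyes.read_camera("side"); cv2.imwrite("pics/side1.png",cv2.resize(p[170:350,180:400],None,fx=3,fy=3)); print(bot.read_state()["wrist_force"])
E
```

```text
[-0.77671707 -0.51580041  0.47225153]
```

View pics/side1.png

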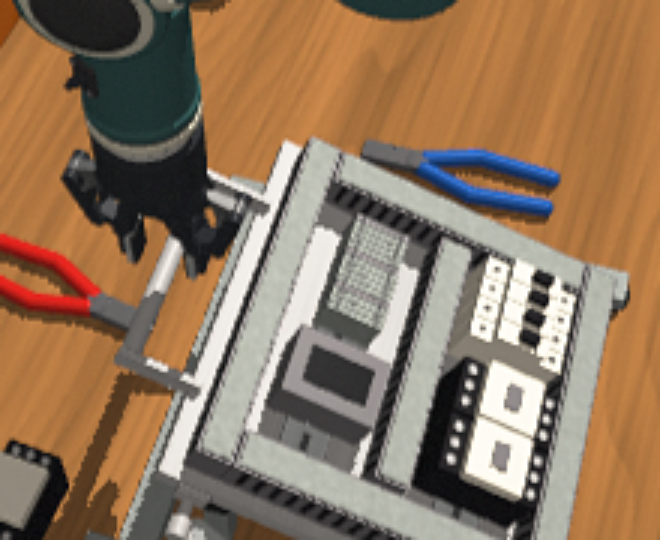

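The fingers straddle the bar (crop pixels (130,250) and (195,260)), so I'll lower the tool and then close.

Emit:
carry_out(
  series="0 0 -0.006 0; 0 0 -0.006 0; 0 0 -0.006 0; 0 0 -0.006 0; 0 0 -0.003 0; 0 0 0 0",
)

```text
time: 4.85
tool_pos: [0.6319, 0.1086, 0.1638]
tcp_rot: [-2.173, -2.268, 0.001]
wrist_force: [1.6, -0.6, -0.2]
width: 0.468
grip_force: 0.0
```

Emit:
carry_out(
  series="0 0 0 0; 0 0 0 0; 0 0 0 0; 0 0 0 0; 0 0 0 0; 0 0 0 0; 0 0 0 0; 0 0 0 0",
  jaw=-1,
  grip_force=50,
)

```text
time: 5.85
tool_pos: [0.6333, 0.1087, 0.1648]
tcp_rot: [2.172, 2.267, 0.003]
wrist_force: [5.8, -0.4, -1.1]
width: 0.166
grip_force: 48.7
```

Emit:
carry_out(
  series="0.001 0 0.0014 0; -0.0005 0 0.0014 0; -0.0005 0 0.0014 0; -0.0005 0 0.0014 0; -0.0005 0 0.0014 0; -0.0006 0 0.0014 0; -0.0006 0 0.0014 0; -0.0006 0 0.0014 0; -0.0006 0 0.0014 0; -0.0006 0 0.0014 0",
)

```text
time: 7.1
tool_pos: [0.6278, 0.1084, 0.1781]
tcp_rot: [-2.174, -2.268, 0.001]
wrist_force: [2.4, -1.1, -7.4]
width: 0.165
grip_force: 48.8
```

Emit:
carry_out(
  series="-0.0004 0 0.0009 0; -0.0004 0 0.0009 0; -0.0004 0 0.0009 0",
)

```text
time: 7.48
tool_pos: [0.6266, 0.1084, 0.1807]
tcp_rot: [-2.174, -2.268, 0.001]
wrist_force: [2.4, -2.5, -7.6]
width: 0.17
grip_force: 48.8
```

Emit:
carry_out(
  series="-0.0004 0 0.0009 0; -0.0004 0 0.0009 0",
)

```text
time: 7.72
tool_pos: [0.6257, 0.1083, 0.1827]
tcp_rot: [-2.174, -2.268, 0.002]
wrist_force: [0.9, -3.1, -7.0]
width: 0.17
grip_force: 48.9
```

Emit:
carry_out(
  series="-0.0004 0 0.0009 0; -0.0004 0 0.0009 0; -0.0004 0 0.0009 0",
)

```text
time: 8.1
tool_pos: [0.6246, 0.1083, 0.1852]
tcp_rot: [-2.174, -2.268, 0.002]
wrist_force: [0.7, -3.9, -8.1]
width: 0.17
grip_force: 48.9
```

Emit:
carry_out(
  series="-0.0004 -0.0003 0.0009 0; -0.0004 -0.0003 0.0009 0; -0.0004 -0.0002 0.0009 0",
)

```text
time: 8.48
tool_pos: [0.6233, 0.1082, 0.1879]
tcp_rot: [-2.173, -2.267, 0.0]
wrist_force: [-0.3, -1.9, -10.0]
width: 0.168
grip_force: 48.8
```

Emit:
carry_out(
  series="-0.0004 0 0.0009 0; -0.0004 0 0.0009 0",
)

```text
time: 8.72
tool_pos: [0.6224, 0.1081, 0.1897]
tcp_rot: [-2.173, -2.267, 0.001]
wrist_force: [-1.5, -1.5, -9.5]
width: 0.166
grip_force: 48.7
```

Emit:
carry_out(
  series="-0.0005 0 0.0009 0; -0.0004 0 0.0009 0",
)

```text
time: 8.98
tool_pos: [0.6216, 0.1081, 0.1915]
tcp_rot: [-2.173, -2.267, 0.001]
wrist_force: [-1.3, -1.3, -10.1]
width: 0.17
grip_force: 48.8
```

```bash
python3 - <<'E'
from h import *
p,d=eyes.read_camera("side"); cv2.imwrite("pics/side2.png",cv2.resize(p[320:400,200:300],None,fx=6,fy=6,interpolation=cv2.INTER_CUBIC))
for t in ("button","stay_tube"): print(t,[(round(r["score"],2),np.round(r["rect"],1)) for r in spot_in("side",t)[:3]])
print(np.round(np.mean([bot.read_state()["wrist_force"] for _ in range(3)],0),1))
E
```

```text
button [(0.56, array([335. , 228.6,  67.3,  20.3]))]
stay_tube [(0.85, array([251.2, 357.3,  26.3,  25.4]))]
[-3.8 -1.  -8.3]
```

View pics/side2.png

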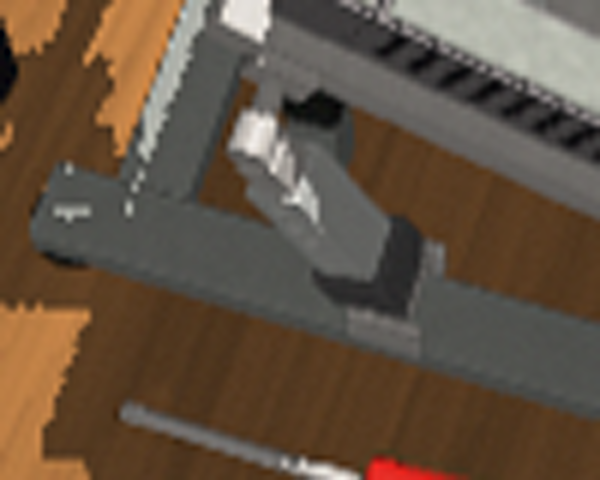

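The crop shows the tube from (250,150) to (400,260) with no brass showing on its outer face, so I'll keep raising.

Emit:
carry_out(
  series="-0.0007 0 0.0009 0; -0.0006 0 0.0009 0; -0.0005 0 0.0009 0",
)

```text
time: 9.5
tool_pos: [0.6201, 0.108, 0.1944]
tcp_rot: [-2.173, -2.268, 0.0]
wrist_force: [-1.9, -0.9, -8.1]
width: 0.171
grip_force: 49.1
```

Emit:
carry_out(
  series="-0.0005 0 0.0009 0; -0.0004 0 0.0009 0",
)

```text
time: 9.75
tool_pos: [0.6192, 0.1079, 0.1964]
tcp_rot: [-2.174, -2.268, 0.0]
wrist_force: [-2.6, 0.3, -8.7]
width: 0.172
grip_force: 48.8
```

Emit:
carry_out(
  series="-0.0006 0 0.0009 0; -0.0005 0 0.0009 0; -0.0005 0 0.0009 0",
)

```text
time: 10.12
tool_pos: [0.6178, 0.1078, 0.199]
tcp_rot: [2.174, 2.268, 0.0]
wrist_force: [-3.0, 0.2, -8.8]
width: 0.167
grip_force: 48.9
```

Emit:
carry_out(
  series="-0.0005 0 0.0009 0; -0.0005 0 0.0009 0",
)

```text
time: 10.38
tool_pos: [0.6168, 0.1078, 0.2009]
tcp_rot: [2.174, 2.268, 0.0]
wrist_force: [-2.3, -1.5, -9.0]
width: 0.168
grip_force: 48.8
```

Emit:
carry_out(
  series="-0.0006 0 0.0009 0; -0.0005 0 0.0009 0; -0.0005 0 0.0009 0",
)

```text
time: 10.75
tool_pos: [0.6153, 0.1077, 0.2036]
tcp_rot: [2.173, 2.268, 0.0]
wrist_force: [-1.1, -2.3, -8.6]
width: 0.169
grip_force: 48.9
```

Emit:
carry_out(
  series="-0.0005 0 0.0009 0; -0.0005 0 0.0009 0",
)

```text
time: 11.0
tool_pos: [0.6144, 0.1076, 0.2055]
tcp_rot: [2.173, 2.268, 0.0]
wrist_force: [-1.2, -2.9, -9.6]
width: 0.17
grip_force: 48.8
```

Emit:
carry_out(
  series="-0.0005 -0.0002 0.0009 0; -0.0005 -0.0002 0.0009 0; -0.0005 -0.0002 0.0009 0",
)

```text
time: 11.38
tool_pos: [0.6128, 0.1076, 0.2084]
tcp_rot: [-2.174, -2.268, -0.001]
wrist_force: [0.4, -0.5, -7.4]
width: 0.168
grip_force: 48.9
```

Emit:
carry_out(
  series="-0.0005 0 0.0009 0; -0.0005 0 0.0009 0",
)

```text
time: 11.62
tool_pos: [0.6118, 0.1075, 0.2101]
tcp_rot: [2.174, 2.268, 0.001]
wrist_force: [-0.8, -0.0, -7.3]
width: 0.167
grip_force: 48.9
```

Emit:
carry_out(
  series="-0.0005 0 0.0009 0; -0.0005 0 0.0009 0",
)

```text
time: 11.88
tool_pos: [0.6108, 0.1074, 0.2118]
tcp_rot: [2.174, 2.268, 0.001]
wrist_force: [0.5, 0.7, -9.3]
width: 0.166
grip_force: 48.8
```

Emit:
carry_out(
  series="-0.0005 0 0.0009 0; 0 0 0 0",
)

```text
time: 12.12
tool_pos: [0.6103, 0.1074, 0.2128]
tcp_rot: [2.174, 2.268, 0.001]
wrist_force: [-0.6, 0.6, -6.8]
width: 0.167
grip_force: 48.9
```

```bash
python3 - <<'E'
from h import *
p,d=eyes.read_camera("side"); cv2.imwrite("pics/side3.png",cv2.resize(p[320:400,200:300],None,fx=6,fy=6,interpolation=cv2.INTER_CUBIC))
print(np.round(bot.read_state()["wrist_force"],1))
E
```

```text
[ 0.8  1.7 -7.2]
```

View pics/side3.png

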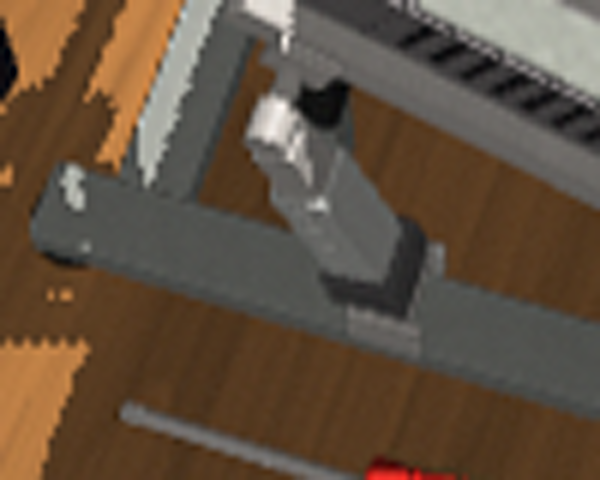

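Still no brass on the tube face (about (330,220)). I'll go on.

Emit:
carry_out(
  series="-0.0005 0 0.0008 0; -0.0005 0 0.0009 0; 0 0 0 0",
)

```text
time: 12.55
tool_pos: [0.6092, 0.1074, 0.2146]
tcp_rot: [2.174, 2.268, 0.001]
wrist_force: [0.7, 1.2, -7.1]
width: 0.17
grip_force: 49.1
```

Emit:
carry_out(
  series="-0.0005 0 0.0008 0; -0.0005 0 0.0009 0; 0 0 0 0",
)

```text
time: 12.92
tool_pos: [0.6083, 0.1073, 0.2162]
tcp_rot: [2.174, 2.268, 0.001]
wrist_force: [1.2, 1.2, -6.9]
width: 0.168
grip_force: 49.0
```

Emit:
carry_out(
  series="-0.0005 0 0.0009 0; -0.0005 0 0.0009 0; 0 0 0 0",
)

```text
time: 13.3
tool_pos: [0.6072, 0.1072, 0.2179]
tcp_rot: [2.174, 2.268, 0.0]
wrist_force: [1.1, 0.7, -7.3]
width: 0.169
grip_force: 49.0
```

Emit:
carry_out(
  series="-0.0005 0 0.0009 0; -0.0005 0 0.0009 0; 0 0 0 0",
)

```text
time: 13.68
tool_pos: [0.6061, 0.1072, 0.2198]
tcp_rot: [2.174, 2.268, -0.0]
wrist_force: [1.5, 1.8, -5.7]
width: 0.168
grip_force: 49.1
```

Emit:
carry_out(
  series="-0.0005 0 0.0009 0; -0.0005 0 0.0009 0; 0 0 0 0",
)

```text
time: 14.05
tool_pos: [0.605, 0.1071, 0.2216]
tcp_rot: [-2.174, -2.268, 0.001]
wrist_force: [0.3, 0.8, -4.8]
width: 0.166
grip_force: 48.9
```

Emit:
carry_out(
  series="-0.0005 0 0.0009 0; -0.0005 0 0.0009 0; 0 0 0 0",
)

```text
time: 14.42
tool_pos: [0.6039, 0.1071, 0.2234]
tcp_rot: [-2.174, -2.268, 0.001]
wrist_force: [-0.4, -0.3, -2.4]
width: 0.169
grip_force: 49.2
```

```bash
python3 - <<'E'
from h import *
p,d=eyes.read_camera("side"); cv2.imwrite("pics/side4.png",cv2.resize(p[320:390,220:290],None,fx=8,fy=8,interpolation=cv2.INTER_CUBIC))
print([(round(r["score"],2),np.round(r["rect"],1)) for r in spot_in("side","button")[:3]])
print(np.round(bot.read_state()["wrist_force"],1))
E
```

```text
[]
[-0.8 -0.2 -2. ]
```

View pics/side4.png

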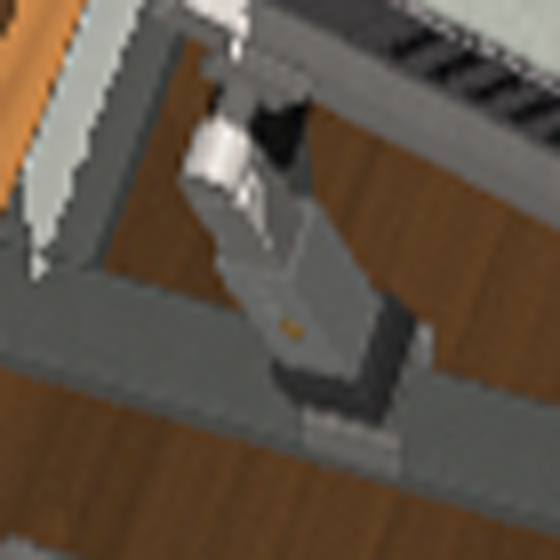

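Brass now shows in a hole at crop (290,328). I'll raise in 1 mm steps until the force rises.

Emit:
carry_out(
  series="-0.0005 0 0.0009 0; 0 0 0 0",
)

```text
time: 14.78
tool_pos: [0.6035, 0.107, 0.2241]
tcp_rot: [2.174, 2.268, -0.001]
wrist_force: [-0.7, -2.1, -2.5]
width: 0.169
grip_force: 49.2
```

Emit:
carry_out(
  series="-0.0005 0 0.0009 0; 0 0 0 0",
)

```text
time: 15.02
tool_pos: [0.6031, 0.107, 0.2247]
tcp_rot: [2.174, 2.268, -0.001]
wrist_force: [0.6, -3.4, -5.2]
width: 0.165
grip_force: 49.0
```

Emit:
carry_out(
  series="-0.0005 0 0.0009 0; 0 0 0 0",
)

```text
time: 15.28
tool_pos: [0.6026, 0.107, 0.2254]
tcp_rot: [2.174, 2.268, -0.001]
wrist_force: [0.4, -2.0, -6.7]
width: 0.17
grip_force: 48.8
```

```bash
python3 - <<'E'
from h import *
p,d=eyes.read_camera("side"); cv2.imwrite("pics/side5.png",cv2.resize(p[320:390,220:290],None,fx=8,fy=8,interpolation=cv2.INTER_CUBIC))
print(np.round(bot.read_state()["wrist_force"],1))
E
```

```text
[ 0.7 -3.5 -7.3]
```

View pics/side5.png

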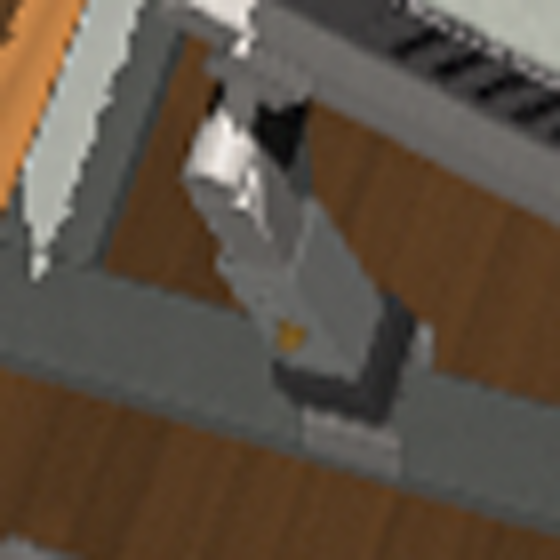

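The button is clearly larger and stands proud at (290,335). One more small raise to confirm the stop.

Emit:
carry_out(
  series="-0.0005 0 0.0009 0; 0 0 0 0",
)

```text
time: 15.58
tool_pos: [0.602, 0.107, 0.2264]
tcp_rot: [2.174, 2.268, -0.001]
wrist_force: [1.4, -4.1, -7.8]
width: 0.166
grip_force: 48.8
```

Emit:
carry_out(
  series="-0.0003 0 0.0005 0; 0 0 0 0",
)

```text
time: 15.82
tool_pos: [0.6016, 0.107, 0.227]
tcp_rot: [-2.174, -2.268, 0.001]
wrist_force: [0.8, -4.3, -7.9]
width: 0.173
grip_force: 48.8
```

Emit:
carry_out(
  series="-0.0005 -0.0004 0.0009 0; 0 0 0 0",
)

```text
time: 16.08
tool_pos: [0.601, 0.1069, 0.2279]
tcp_rot: [-2.173, -2.268, 0.001]
wrist_force: [0.6, -2.9, -7.4]
width: 0.168
grip_force: 48.8
```

Emit:
carry_out(
  series="-0.0005 -0.0003 0.0009 0; 0 0 0 0",
)

```text
time: 16.32
tool_pos: [0.6006, 0.1069, 0.2286]
tcp_rot: [-2.173, -2.268, 0.0]
wrist_force: [0.2, -2.2, -9.7]
width: 0.17
grip_force: 48.8
```

```bash
python3 - <<'E'
from h import *
p,d=eyes.read_camera("side"); cv2.imwrite("pics/side6.png",cv2.resize(p[320:390,220:290],None,fx=8,fy=8,interpolation=cv2.INTER_CUBIC))
print(np.round(bot.read_state()["wrist_force"],1))
E
```

```text
[ -0.3  -1.6 -10. ]
```

View pics/side6.png

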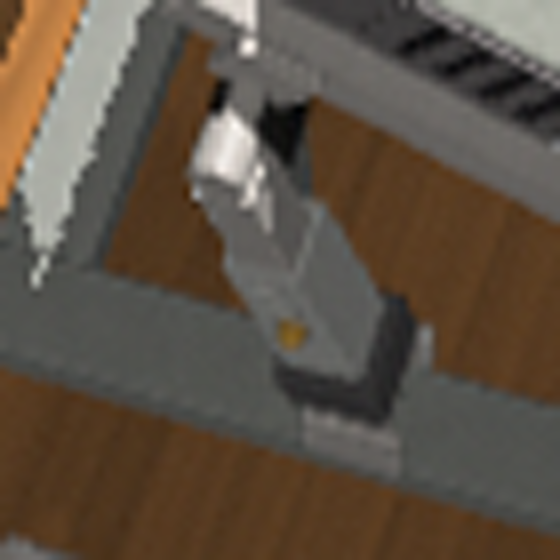

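The button stands out at (290,332) and the force is up to about 10 N, so it has met the end of the hole. Now I'll ease the plate back.

Emit:
carry_out(
  series="0.0005 0 -0.0009 0; 0.0005 0 -0.0009 0; 0 0 0 0",
)

```text
time: 16.75
tool_pos: [0.6016, 0.1069, 0.2271]
tcp_rot: [-2.173, -2.267, 0.0]
wrist_force: [-1.7, 0.1, -7.7]
width: 0.171
grip_force: 49.0
```

Emit:
carry_out(
  series="0.0005 0 -0.0009 0; 0.0005 0 -0.0009 0; 0 0 0 0; 0 0 0 0",
)

```text
time: 17.25
tool_pos: [0.6028, 0.1069, 0.2253]
tcp_rot: [-2.173, -2.268, -0.001]
wrist_force: [-1.5, 2.6, -8.6]
width: 0.168
grip_force: 49.1
```

Emit:
carry_out(
  series="0.0005 0 -0.0009 0; 0 0 0 0",
)

```text
time: 17.5
tool_pos: [0.6032, 0.107, 0.2247]
tcp_rot: [-2.173, -2.268, -0.0]
wrist_force: [-3.1, 3.9, -6.3]
width: 0.169
grip_force: 49.3
```

Emit:
carry_out(
  series="0.0005 0 -0.0009 0; 0 0 0 0",
)

```text
time: 17.75
tool_pos: [0.6035, 0.107, 0.2241]
tcp_rot: [-2.173, -2.267, -0.0]
wrist_force: [-4.0, 3.7, -4.3]
width: 0.166
grip_force: 49.5
```

Force is dropping; the button is taking the weight.

Emit:
carry_out(
  series="0 0.0004 -0.0009 0; 0 0 0 0",
)

```text
time: 18.0
tool_pos: [0.6037, 0.107, 0.2237]
tcp_rot: [2.174, 2.268, 0.0]
wrist_force: [-4.8, 2.1, -3.2]
width: 0.166
grip_force: 49.7
```

Emit:
carry_out(
  series="-0.0003 0.0004 -0.0008 0; 0 0 0 0; 0 0 0 0",
)

```text
time: 18.38
tool_pos: [0.6039, 0.107, 0.2236]
tcp_rot: [2.173, 2.267, 0.001]
wrist_force: [-5.6, 0.3, -0.5]
width: 0.169
grip_force: 49.9
```

Emit:
carry_out(
  series="-0.0008 0 -0.0003 0; -0.0006 0 -0.0003 0; 0 0 0 0; 0 0 0 0",
)

```text
time: 18.88
tool_pos: [0.604, 0.1071, 0.2232]
tcp_rot: [2.171, 2.265, 0.005]
wrist_force: [-0.6, -0.8, 6.2]
width: 0.17
grip_force: 50.5
```

Emit:
carry_out(
  series="0 0 0 0; 0 0 0 0; 0 0 0 0; 0 0 0 0; 0 0 0 0; 0 0 0 0",
  jaw=-0.06,
  grip_force=20,
)

```text
time: 19.62
tool_pos: [0.6022, 0.1074, 0.2213]
tcp_rot: [2.174, 2.268, 0.0]
wrist_force: [0.6, 0.4, 0.1]
width: 0.468
grip_force: 0.0
```

Released. I'll back straight up and check.

Emit:
carry_out(
  series="0 0 0.01 0; 0 0 0.01 0; 0 0 0.015 0; 0 0 0.02 0; 0 0 0.02 0; 0 0 0.02 0; 0 0 0 0; 0 0 0 0",
)

```text
time: 20.62
tool_pos: [0.6019, 0.1073, 0.3159]
tcp_rot: [-2.174, -2.268, 0.001]
wrist_force: [0.4, 0.6, 0.3]
width: 0.47
grip_force: 0.0
```

```bash
python3 - <<'E'
from h import *
p,d=eyes.read_camera("side"); cv2.imwrite("pics/side7.png",cv2.resize(p[200:400,180:400],None,fx=3.5,fy=3,interpolation=cv2.INTER_CUBIC))
t,d=eyes.read_camera("top")
r=spot_in("top","grab_bar")
Z=[np.round(world("top",d,u,v),3).tolist() for u in (160,165) for v in range(186,202,2)]
print(Z,np.round(bot.read_state()["wrist_force"],1))
E
```

```text
[[0.565, 0.106, 0.516], [0.564, 0.108, 0.503], [0.567, 0.114, 0.472], [0.564, 0.115, 0.466], [0.565, 0.119, 0.445], [0.606, 0.162, 0.23], [0.6, 0.161, 0.234], [0.595, 0.16, 0.235], [0.566, 0.097, 0.511], [0.565, 0.1, 0.499], [0.567, 0.104, 0.474], [0.564, 0.105, 0.468], [0.564, 0.108, 0.449], [0.564, 0.112, 0.432], [0.562, 0.114, 0.418], [0.56, 0.115, 0.41]] [0.4 1.1 0.6]
```

View pics/side7.png

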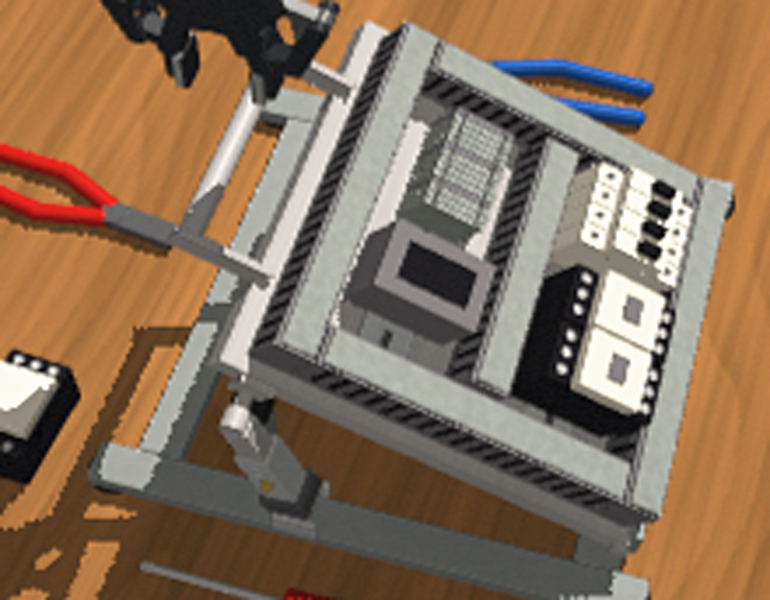

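The plate stays up with the button visible at (265,485). The bar top is at z≈0.235 and the gripper is clear of it, so I'll hand in the job.

```bash
python3 -c "
from workcell import bot
print(bot.finish_job())"
```

```text
the job is handed in; nothing more can be done
None
```

I raised the plate until the stay's button popped through the next hole, eased it back until the button carried it, let go and handed the job in; the last picture showed the plate standing at about 0.54 rad (estimated from the bar's position) with the gripper clear, and the hand-in gave no verdict.

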